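# Set the hinge gap of a folding book cradle with a spacer

### The arm

A 6-joint arm with a two-finger parallel gripper is mounted at the origin on the work surface; the furniture and walls round the work are solid. World frame = base frame: x ahead of the robot, y to its left, z up, the work surface at z = 0. Lengths are in m, angles in degrees, forces in N, time in s.
With the tool pointing down it reaches from about 0.3 to 0.75 m from the base axis. Payload 8.5 kg.
Tool frame: the origin (TCP) lies at the very end of the fingers, on their centre line; the grasp point (between the pads) lies 19 mm behind it; x points along the fingers, y is the direction in which the jaws open and shut, and the axes are right-handed (so a half turn about x gives the same grasp; the last joint's range is limited). The gripper opens to 85 mm and grips with 20 to 120 N. Pads are 22 mm wide; open, the fingers measure 114 mm over their backs; the gripper's body (76 mm by 85 mm) begins 54 mm behind the grasp point. The pads swing forward as they close: fully open they stand 13 mm farther back than shut.
Start: joints at [-85.56, 21.807, 74.336, -0, 83.858, -12.336], TCP at [0.159, -0.527, 0.231] pointing down, gripper open.
Joint ranges: [-178.18, 178.18], [-50.72, 133.34], [12.68, 142.11], [-81.47, 261.47], [9.98, 163.14], [-165.26, 165.26]. Speed limits (degrees/s): [136.94, 136.94, 180, 180, 180, 180].

### API

Orientations are given as a 3x3 rotation matrix whose columns are the frame's x, y, z axes.
In Python, from rig import sensors, cams, env gives the robot as it stands.
- The arm moves only by the shell command python3 -m crank 'ROWS' [FORCE]. ROWS is a JSON object of lists of equal length, an entry for each row: "hand": the closure in counts, from 0 (fully open) to 255 (shut); "translation": the shift along the tool's x, y, z in m, a list of three; "dr": the turn, a rotation vector about the tool's x, y, z in rad, a list of three. A call has 1 to 5 rows; each row is the pose to reach, as a shift and turn from the pose commanded when the call began, along the tool's axes at that moment; what a row does not reach only later rows make up. A row lasts 1/10 s, in which the tool goes at most 50 mm and 8.59 degrees, less where a joint would pass 70% of its speed; a pose out of reach is approached as far as the arm can. A call with a gripper value outside its range is refused whole. The fingers move at their own pace and stop on an object; FORCE is the grip in N (left out, the last holds). Time passes only in rows, so rows that repeat a pose let the fingers close. It gives the time, the measured TCP pose, the force and the opening at its end, in the units of the state.
- sensors.observe(): the state, without advancing time (a new reading comes with each control period).
- cams.get_image(name): name is "side" or "top" or "wrist"; returns (picture, depth): 400x640x3 uint8, blue, green, red; 400x640 float32, m along the optical axis (not along the pixel's ray), 0 where there is no reading.
- cams.calibration(name): a dict with "vertical_fov" (degrees; the focal length in pixels is half the picture's height over the tangent of half this angle, whatever the lens; pixels are square), "cx", "cy" (the principal point, pixels), "extrinsics" (4x4, takes a point from camera to world coordinates). Camera axes: x right, y down, z forward; pixel columns grow to the right and rows downward; lengths in m; the calibration is good to about 2 mm. A picture is of the moment at which its call begins: read the wrist's pose just before it. calibration takes no time and is no camera call; for the wrist camera it gives the pose at the moment of the call.
- env.close_job(): hands the job in, once; it reports no verdict.
The state is a dict: "time_s": time; "q": joint angles; "qvel": joint speeds; "joint_efforts": joint torques, N m; "position": TCP position; "tool_rot": TCP orientation; "ft_force": force on the tool from outside, world axes, zero at the start; "wrist_torque": the same for the moment, N m; "grip_width": finger opening in m.
Only numpy, scipy, OpenCV 4.12 (cv2) and the standard library are available. Lean on these libraries where they do the work, as an engineer would, in place of code of your own. Each camera call takes 0.05 s, during which the arm holds its last target. There are 200 camera calls.

### The job

The parts of a folding wooden book cradle lie on a glue-up board: a fixed centre strip, a fixed wide panel on one side of it and a loose narrow panel on the other. Take the brass spacer out of its rack, stand it fully down on the board, upright and about midway along the strip, in whichever of the two gaps beside the strip is wide enough for it (do not force it into the tight one), and let go of it. Then push the loose panel with the fingers towards the strip until the spacer is trapped tight and panel, spacer and strip lie flush along one another, and finish while still holding the panel firmly pressed there (a steady push of about 10 N); leave the other things on the table alone.

Things in the scene. Friction and masses are not known exactly. Their poses are not given: they have to be found in the camera images.
- board: grey painted glue-up board with four brass screws, fixed to the table, 160 (its x) x 230 (its y) x 10 mm thick; origin at the centre of its underside, z up. The strip and both panels lie on its top, 10 mm above the table, side by side along its y
- strip: dark wooden centre strip fixed along the middle of the board, 130 (x) x 20 (y) x 12 mm high; origin at the centre of its underside (on the board's top), axes as the board's. The gaps are on its +y and -y sides
- wide_panel: dark wooden panel with four steel screws, fixed, 130 (x) x 90 (y) x 12 mm high, origin at the centre of its underside; on either side of the strip, leaving a tight gap of 2 to 8 mm, too narrow for the spacer
- loose_panel: light-coloured wooden panel, loose, 120 g, 130 (x) x 60 (y) x 12 mm high, origin at the centre of its underside; lies on the board on the other side of the strip, a little askew (up to 0.05 rad), leaving a gap of about 20 mm (17 to 23 mm at its middle). Once set, its long side is parallel to the strip with 10 mm between
- spacer: brass spacer, loose, 160 g: a bar 90 (its x) x 10 (its y, the thickness) x 18 mm high with an upright grip plate 36 (x) x 10 (y) mm in its middle that rises to 58 mm over the underside; origin at the centre of the underside, z up. Stands upright in the rack's slot at the start, its foot 8 mm above the table; grip the plate across its 10 mm thickness from above
- rack: wooden rack fixed to the table, 120 (x) x 46 (y) x 24 mm high, origin at the centre of its underside; slot along its x, 13 mm wide and 16 mm deep, open at the top
- weight_0: turned grey paper weight, diameter 48, 46 mm high, a bystander; origin at the centre of its underside
- paste_pot: small white pot, 65 x 68 x 44 mm high, a bystander; origin at the centre of its underside

How it is judged:
By the outcome, as a careful person would: the job done as asked, in the order asked, and still so for the second after the job is handed in, while the arm keeps its last pose, push and grip.
It also fails if it takes over 54 s, if anything falls off the work surface, if the arm or the gripper's body presses on something with over 40 N, if the wrist force passes 120 N, or if a joint passes its speed limit or range.

## Working session

There is one attempt and no reset: what is moved stays moved. The work goes in short steps, Python scripts to look and compute and a shell command to move; the robot and the scene stay as the last step left them, time stands still between calls to the robot, and variables do not carry over. Pictures are saved under pics/ and viewed, about 8 in all and at most 12, crops included, and the job is handed in when it is done.

```bash
mkdir -p pics; ls
cat > h.py <<'E'
import numpy as np, cv2
from rig import sensors, cams, env
def grab(n, save=None):
    c=cams.calibration(n); im,d=cams.get_image(n)
    if save: cv2.imwrite('pics/'+save+'.png',im); np.savez('pics/'+save+'.npz',d=d,im=im,**{k:np.array(v) for k,v in c.items()})
    return im,d,c
def load(s):
    z=np.load('pics/'+s+'.npz'); return z['im'],z['d'],z
def f_(c,d): return d.shape[0]/2/np.tan(np.radians(float(c['vertical_fov']))/2)
def pts(d,c):
    v,u=np.mgrid[:d.shape[0],:d.shape[1]]; f=f_(c,d)
    P=np.stack([(u-c['cx'])/f*d,(v-c['cy'])/f*d,d],-1); T=np.array(c['extrinsics'])
    return P@T[:3,:3].T+T[:3,3]
def ray(u,v,z,c,d):   # pixel -> world at height z
    f=f_(c,d);T=np.array(c['extrinsics']);r=T[:3,:3]@[(u-c['cx'])/f,(v-c['cy'])/f,1]
    return T[:3,3]+r*(z-T[2,3])/r[2]
E
python3 - <<'E'
from h import *
print(sensors.observe())
for n in('top','side'):
    im,d,c=grab(n,n+'0'); print(n,c)
a=cv2.imread('pics/top0.png');
E
```

```text
pics
{'time_s': 0.0, 'q': array([-8.55608665e+01,  2.18435297e+01,  7.43868452e+01,  6.00524474e-04,
        8.38567081e+01, -1.23340935e+01]), 'qvel': array([-0.03601369, -0.02368281,  0.01621162, -0.03952541, -0.09109778,
       -0.01824604]), 'joint_efforts': array([-4.34141723e-03, -4.48465097e+01, -2.31274045e+01, -2.73062133e-04,
        4.87411162e-03, -7.12824743e-06]), 'position': array([ 0.15871391, -0.52629328,  0.23067566]), 'tool_rot': array([[-1.07249350e-04,  2.88583271e-01, -9.57454795e-01],
       [ 1.51613109e-03, -9.57453653e-01, -2.88583097e-01],
       [-9.99998845e-01, -1.48257734e-03, -3.34843789e-04]]), 'ft_force': array([-0.4967157 ,  0.74133327, -0.24558586]), 'wrist_torque': array([0.01848318, 0.01125586, 0.03193129]), 'grip_width': 0.08520948740292555}
top {'vertical_fov': 50.122689096040986, 'cx': 314.1215477638289, 'cy': 195.65433784000567, 'extrinsics': array([[-0.01402211, -0.9981564 ,  0.05905231,  0.41652664],
       [-0.99984645,  0.01337613, -0.01132026, -0.03127665],
       [ 0.0105095 , -0.05920198, -0.9981907 ,  1.451646  ],
       [ 0.        ,  0.        ,  0.        ,  1.        ]])}
side {'vertical_fov': 44.00625802235672, 'cx': 316.0043717519155, 'cy': 197.5257985854983, 'extrinsics': array([[ 0.81846318, -0.24038089,  0.52185731, -0.27770375],
       [-0.57454194, -0.33541857,  0.74658954, -1.14131944],
       [-0.00442523, -0.91088496, -0.41263665,  0.63728276],
       [ 0.        ,  0.        ,  0.        ,  1.        ]])}
```

View pics/top0.png

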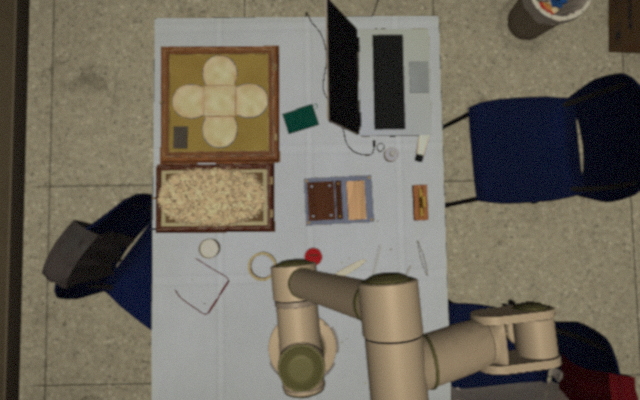

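The top picture shows the board around (339,200), with the wide panel to the left (+y), the loose panel at (356,200) on the -y side, and the rack with the spacer at (420,202). Next I'll take an enlarged crop and the coarse positions.

Run:
```python
from h import *
im,d,c=load('top0')
cv2.imwrite('pics/crop1.png',cv2.resize(im[165:240,295:440],None,fx=5.5,fy=5.5,interpolation=cv2.INTER_CUBIC))
for n,u,v,z in [('board',339,200,.01),('loose',356,200,.022),('rack',420,202,.024),('spacer',420,202,.058)]: print(n,ray(u,v,z,c,d).round(3))
```

```text
board [ 0.486 -0.131  0.01 ]
loose [ 0.485 -0.188  0.022]
rack [ 0.475 -0.402  0.024]
spacer [ 0.474 -0.393  0.058]
```

View pics/crop1.png

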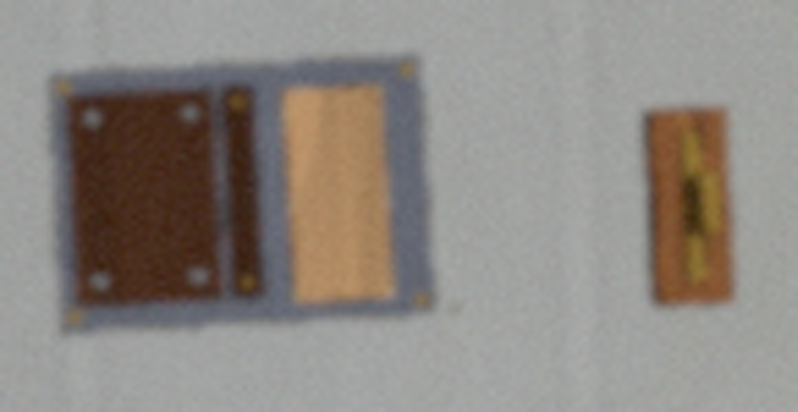

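The crop shows the strip at (245,190), the wide panel's tight gap on the left, and the 20 mm gap on the right between the strip's right edge (~263) and the loose panel's left edge (~287). The rack spans (650-730,108-303). The spacer goes in the -y gap. I'll move above the rack.

```bash
python3 -m crank '{"hand":[0,0,0,0,0],"translation":[[0,-0.004,-0.045],[0,-0.008,-0.09],[-0.01,-0.012,-0.135],[-0.015,-0.016,-0.18],[-0.02,-0.02,-0.225]],"dr":[[0.05,0,0],[0.1,0,0],[0.15,0,0],[0.2,0,0],[0.24,0,0]]}'
python3 - <<'E'
from h import *
s=sensors.observe(); c=cams.calibration('wrist'); T=np.array(c['extrinsics']); R=s['tool_rot']
print(s['position'],R.round(3)); print('cam in tool',R.T@(T[:3,3]-s['position']),(R.T@T[:3,:3]).round(3),c['vertical_fov'])
E
```

```text
time_s: 0.6
position: [0.3699, -0.4415, 0.2514]
tool_rot: [[-0.0, 0.051, -0.999], [0.0, -0.999, -0.051], [-1.0, -0.0, 0.0]]
ft_force: [-0.7, -1.0, 0.1]
grip_width: 0.0853
[ 0.36991319 -0.44146545  0.25136233] [[-0.     0.051 -0.999]
 [ 0.    -0.999 -0.051]
 [-1.    -0.     0.   ]]
cam in tool [-0.14363016  0.0006191  -0.06858777] [[ 0.001 -0.27   0.963]
 [ 1.     0.    -0.001]
 [ 0.     0.963  0.27 ]] 71.82766951852223
```

```bash
python3 -m crank '{"hand":[0,0,0,0,0],"translation":[[0,-0.035,-0.022],[0,-0.07,-0.044],[0,-0.105,-0.066],[0,-0.136,-0.087],[0,-0.136,-0.087]],"dr":[[0,0,0],[0,0,0],[0,0,0],[0,0,0],[0,0,0]]}'
python3 - <<'E'
from h import *
print(sensors.observe()['position'])
im,d,c=grab('wrist','w1')
E
```

```text
time_s: 1.1
position: [0.4496, -0.2985, 0.2513]
tool_rot: [[0.0, 0.057, -0.998], [0.001, -0.998, -0.057], [-1.0, -0.001, -0.0]]
ft_force: [-0.2, -0.3, -0.7]
grip_width: 0.0852
[ 0.44963992 -0.2985001   0.2513258 ]
```

View pics/w1.png

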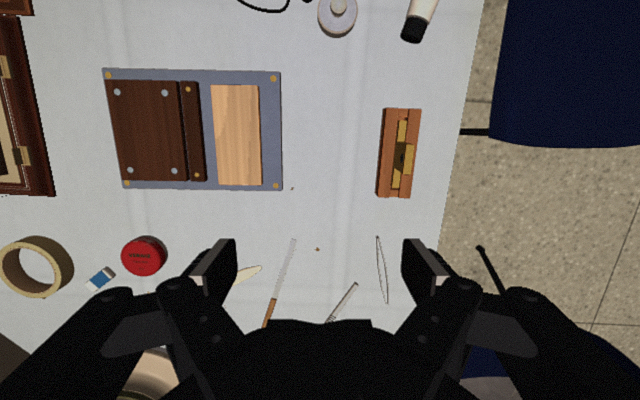

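The wrist view shows the board (105-283, 68-190), the strip at (193,132), the loose panel (212-261, 84-186) and the rack (378-420, 108-198) with the spacer at (404,153). I'll fit rectangles by height from the depth.

```bash
cat >> h.py <<'E'
def rect(P,m,zlo,zhi,box):
    (u0,u1,v0,v1)=box; M=np.zeros(m.shape,bool); M[v0:v1,u0:u1]=True
    M&=m&(P[...,2]>zlo)&(P[...,2]<zhi); Q=P[M]
    r=cv2.minAreaRect((Q[:,:2]*1000).astype(np.float32)); b=cv2.boxPoints(r)
    e=[b[1]-b[0],b[2]-b[1]]; L=max(e,key=np.linalg.norm)
    yaw=(np.degrees(np.arctan2(L[1],L[0]))+90)%180-90
    return len(Q),np.round(r[0],1),np.round(r[1],1),round(float(yaw),2),round(float(np.median(Q[:,2])),4)
E
python3 - <<'E'
from h import *
im,d,c=load('w1'); P=pts(d,c); ok=d>0
for u,v in [(320,100),(275,130),(230,130),(192,132),(140,130),(385,190),(404,155),(402,130)]: print(u,v,P[v,u].round(4),im[v,u])
lum=im.astype(int).sum(2)
light=(im[...,2]>150)&(im[...,2].astype(int)-im[...,0]>40)
dark=lum<200
print('loose',rect(P,ok&light,.0,.06,(205,270,75,195)))
print('wide',rect(P,ok&dark,.0,.06,(100,180,70,190)))
print('strip',rect(P,ok&dark,.0,.06,(184,212,70,190)))
print('rack',rect(P,ok,.016,.04,(370,430,100,205)))
print('plate',rect(P,ok,.050,.08,(370,430,100,205)))
print('spacer',rect(P,ok,.0315,.08,(370,430,100,205)))
cv2.imwrite('pics/crop2.png',cv2.resize(im[60:210,95:430],None,fx=2.35,fy=2.35,interpolation=cv2.INTER_CUBIC))
E
```

```text
320 100 [ 0.5409 -0.295   0.0019] [184 181 181]
275 130 [ 0.4984 -0.2363  0.0103] [126 111 104]
230 130 [ 0.4957 -0.1796  0.0241] [105 146 189]
192 132 [ 0.4902 -0.1293  0.0233] [23 32 57]
140 130 [ 0.4888 -0.0609  0.0226] [25 42 71]
385 190 [ 0.427  -0.3916  0.0255] [ 50  84 132]
404 155 [ 0.481  -0.3984  0.0658] [17 40 59]
402 130 [ 0.5087 -0.4033  0.0275] [ 67 134 170]
loose (4467, array([ 487.1, -187.4]), array([129.7,  59.8]), 2.3, 0.023)
wide (6478, array([484.9, -70. ]), array([132.3,  90.5]), 2.25, 0.023)
strip (1881, array([ 487.2, -127.7]), array([ 29. , 132.3]), -0.16, 0.0226)
rack (2685, array([ 476.6, -403.4]), array([120.1,  46.2]), 1.14, 0.0248)
plate (371, array([ 476.9, -403.4]), array([35.6, 10.8]), 1.03, 0.0663)
spacer (493, array([ 476.9, -403.4]), array([35.6, 10.8]), 1.03, 0.0652)
```

```bash
python3 -m crank '{"hand":[0,0,0,0,0],"translation":[[0.03,0.03,-0.006],[0.06,0.06,-0.012],[0.09,0.09,-0.018],[0.12,0.1063,-0.0213],[0.15,0.1063,-0.0213]],"dr":[[0.039,0,0],[0.039,0,0],[0.039,0,0],[0.039,0,0],[0.039,0,0]]}'
python3 - <<'E'
from h import *
s=sensors.observe();print(s['position'],s['tool_rot'].round(4))
im,d,c=grab('wrist','w2'); P=pts(d,c); ok=d>0
ok&=(P[...,0]>.4)&(P[...,0]<.56)&(abs(P[...,1]+.403)<.035)
B=(0,640,0,400)
print(rect(P,ok,.055,.075,B),rect(P,ok,.016,.03,B))
E
```

```text
time_s: 1.65
position: [0.4741, -0.4103, 0.0991]
tool_rot: [[-0.0, 0.011, -1.0], [-0.0, -1.0, -0.011], [-1.0, 0.0, 0.0]]
ft_force: [-0.7, 0.2, 0.3]
grip_width: 0.0856
[ 0.47407061 -0.41028203  0.09911708] [[-3.000e-04  1.090e-02 -9.999e-01]
 [-4.000e-04 -9.999e-01 -1.090e-02]
 [-1.000e+00  4.000e-04  4.000e-04]]
(798, array([ 476.8, -403.9]), array([36. , 10.1]), 0.95, 0.0667) (6449, array([ 476.6, -403.9]), array([119.8,  46. ]), 1.07, 0.0249)
```

View pics/w2.png

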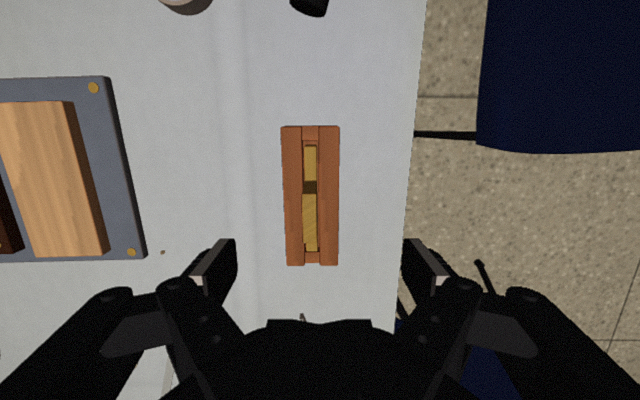

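The view shows the spacer in the rack slot at (310,190), centred in x but about 6 mm off in y. I'll correct that at this height first.

```bash
python3 -m crank '{"hand":[0,0,0],"translation":[[0.01,-0.0064,-0.0027],[0.02,-0.0064,-0.0027],[0.02,-0.0064,-0.0027]],"dr":[[0,0,0],[0,0,0],[0,0,0]]}'
```

```text
time_s: 2.0
position: [0.4775, -0.4003, 0.0813]
tool_rot: [[-0.0, 0.014, -1.0], [0.0, -1.0, -0.014], [-1.0, -0.0, 0.0]]
ft_force: [-0.6, 0.6, 1.3]
grip_width: 0.0854
```

```bash
python3 -m crank '{"hand":[0,0],"translation":[[0.015,0,0],[0.03,0,0]],"dr":[[0,0,0],[0,0,0]]}';python3 -m crank '{"hand":[0,0],"translation":[[0.005,0.0,0],[0.005,0.0,0]],"dr":[[0,0,0],[0,0,0]]}'
```

```text
time_s: 2.2
position: [0.4782, -0.4012, 0.0527]
tool_rot: [[0.002, 0.014, -1.0], [-0.003, -1.0, -0.014], [-1.0, 0.003, -0.002]]
ft_force: [0.4, 0.1, -0.7]
grip_width: 0.0854
time_s: 2.4
position: [0.4777, -0.4007, 0.0467]
tool_rot: [[0.0, 0.014, -1.0], [-0.0, -1.0, -0.014], [-1.0, 0.0, -0.0]]
ft_force: [-0.0, 0.3, 0.3]
grip_width: 0.0855
```

```bash
python3 -m crank '{"hand":[0,0,120,190,190],"translation":[[0.012,0.003,0.001],[0.0125,0.003,0.001],[0.0125,0.003,0.001],[0.0125,0.003,0.001],[0.0125,0.003,0.001]],"dr":[[0,0,0],[0,0,0],[0,0,0],[0,0,0],[0,0,0]]}' 30
```

```text
time_s: 2.9
position: [0.4767, -0.4038, 0.0341]
tool_rot: [[0.0, 0.014, -1.0], [-0.0, -1.0, -0.014], [-1.0, 0.0, -0.0]]
ft_force: [-0.4, -0.8, -0.4]
grip_width: 0.0438
```

```bash
python3 -m crank '{"hand":[255,255,255,255,255],"translation":[[0,0,0],[0,0,0],[0,0,0],[0,0,0],[0,0,0]],"dr":[[0,0,0],[0,0,0],[0,0,0],[0,0,0],[0,0,0]]}' 60
```

```text
time_s: 3.4
position: [0.4768, -0.4038, 0.0341]
tool_rot: [[0.0, 0.014, -1.0], [-0.0, -1.0, -0.014], [-1.0, 0.0, -0.0]]
ft_force: [-0.3, 0.5, 1.6]
grip_width: 0.009
```

```bash
python3 -m crank '{"hand":[255,255,255,255,255],"translation":[[-0.01,0,0],[-0.03,0,0],[-0.06,0,0],[-0.09,-0.03,0],[-0.106,-0.07,0]],"dr":[[0,0,0],[0,0,0],[0,0,0],[0,0,0],[0,0,0]]}'; python3 -m crank '{"hand":[255,255,255,255,255],"translation":[[0,-0.04,0],[0,-0.08,0],[0,-0.12,-0.003],[0,-0.16,-0.008],[0,-0.186,-0.008]],"dr":[[-0.01,0,0],[-0.015,0,0],[-0.02,0,0],[-0.022,0,0],[-0.022,0,0]]}';python3 -m crank '{"hand":[255,255],"translation":[[0,0,0],[0,0,0]],"dr":[[0,0,0],[0,0,0]]}'
python3 - <<'E'
from h import *
s=sensors.observe();print(s['position'],s['tool_rot'].round(4))
im,d,c=grab('wrist','w3')
E
```

```text
time_s: 3.9
position: [0.4759, -0.3345, 0.1423]
tool_rot: [[0.002, 0.012, -1.0], [-0.003, -1.0, -0.012], [-1.0, 0.003, -0.002]]
ft_force: [1.2, -0.3, -1.0]
grip_width: 0.0092
time_s: 4.4
position: [0.4809, -0.1451, 0.1403]
tool_rot: [[-0.0, 0.037, -0.999], [0.001, -0.999, -0.037], [-1.0, -0.001, 0.0]]
ft_force: [0.4, -0.1, -1.9]
grip_width: 0.0087
time_s: 4.6
position: [0.4812, -0.1475, 0.1402]
tool_rot: [[0.0, 0.037, -0.999], [-0.0, -0.999, -0.037], [-1.0, 0.0, -0.0]]
ft_force: [0.9, 0.0, -2.3]
grip_width: 0.0095
[ 0.48120919 -0.14754926  0.14023501] [[ 4.000e-04  3.680e-02 -9.993e-01]
 [-5.000e-04 -9.993e-01 -3.680e-02]
 [-1.000e+00  5.000e-04 -3.000e-04]]
```

View pics/w3.png

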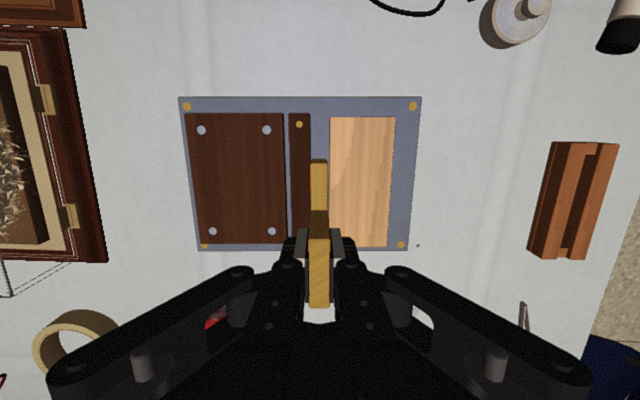

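The view shows the spacer held upright with its bar at (319,160-305), the strip at (289-311, 113-240), and the gap between columns ~311 and ~330, which is the wide one. I'll measure the gap edges and the held spacer.

Run:
```python
from h import *
im,d,c=load('w3'); P=pts(d,c)
g=cv2.cvtColor(im,cv2.COLOR_BGR2GRAY).astype(float)
gx=cv2.Sobel(cv2.GaussianBlur(g,(3,3),0),cv2.CV_64F,1,0)
def edge(name,u0,u1,v0,v1,sgn,z=.022):
    X=[]
    for v in range(v0,v1):
        s=sgn*gx[v,u0:u1]; k=int(s.argmax())
        if 0<k<len(s)-1:
            den=s[k-1]-2*s[k]+s[k+1]; k=k+0.5*(s[k-1]-s[k+1])/den
        X.append(ray(u0+k,v,z,c,d))
    X=np.array(X); p=np.polyfit(X[:,0],X[:,1],1)
    for _ in range(3):
        r=X[:,1]-np.polyval(p,X[:,0]); k=abs(r)<max(.0012,1.5*np.median(abs(r))); p=np.polyfit(X[k,0],X[k,1],1)
    print(name,'yaw',np.degrees(np.arctan(p[0])).round(2),'y@x=.485',np.polyval(p,.485).round(4),'xr',X[k,0].min().round(3),X[k,0].max().round(3),k.sum(),len(k))
edge('strip right(dark->grey)',304,318,118,155,1)
edge('strip left',284,294,118,225,-1)
edge('wide right',278,291,118,235,1)
edge('loose left',323,336,120,165,1)
edge('loose right',385,402,120,240,-1)
ok=d>0
for v in (100,165,180,195,225,240): print(v,P[v,319].round(4))
# strip x ends
for n,u,a,b,s in(('strip top end',300,106,122,-1),):
    gy=cv2.Sobel(g,cv2.CV_64F,0,1); col=s*gy[a:b,u-6:u+6].mean(1); print(n,ray(u,a+col.argmax(),.022,c,d).round(4))
# board far end
# held bar: top of bar z ~ TCP-.008
s=P[...,2]; M=ok&(P[...,2]>.10)&(P[...,2]<.155); M[:150]=0;M[235:]=0; M[:,:305]=0;M[:,335:]=0
Q=P[M&(im[...,2]>im[...,0]+40)]; print('bar',len(Q),Q.min(0).round(4),Q.max(0).round(4)); 
for lo,hi in((.49,.505),(.505,.52),(.52,.535)):
    q=Q[(Q[:,0]>lo)&(Q[:,0]<hi)]; 
    if len(q): print(lo,np.percentile(q[:,1],[2,50,98]).round(4),np.median(q[:,2]).round(4))
```

```text
strip right(dark->grey) yaw 2.41 y@x=.485 -0.1403 xr 0.516 0.549 37 37
strip left yaw 2.24 y@x=.485 -0.1198 xr 0.445 0.548 107 107
wide right yaw 2.2 y@x=.485 -0.116 xr 0.434 0.548 117 117
loose left yaw 2.27 y@x=.485 -0.1585 xr 0.507 0.548 45 45
loose right yaw 2.21 y@x=.485 -0.2175 xr 0.432 0.55 120 120
100 [ 0.5656 -0.1452  0.0095]
165 [ 0.5247 -0.1466  0.1336]
180 [ 0.5158 -0.1469  0.1317]
195 [ 0.5075 -0.1472  0.1333]
225 [ 0.4991 -0.1475  0.1577]
240 [ 0.498  -0.1476  0.1726]
strip top end [ 0.5539 -0.1283  0.022 ]
bar 1119 [ 0.4926 -0.1537  0.123 ] [ 0.5264 -0.1416  0.155 ]
0.49 [-0.1521 -0.1474 -0.1423] 0.1359
0.505 [-0.1516 -0.1467 -0.1419] 0.133
0.52 [-0.1511 -0.1465 -0.1417] 0.1328
```

Gap: strip edge at y=-0.140, loose panel edge at -0.1585, so about 18.4 mm wide with yaw 2.2°. The spacer is centred in it to within 1 mm. I'll lower it in stages.

```bash
python3 -m crank '{"hand":[255,255,255,255,255],"translation":[[0.01,0.001,-0.007],[0.03,0.001,-0.007],[0.05,0.001,-0.007],[0.07,0.001,-0.007],[0.07,0.001,-0.007]],"dr":[[-0.002,0,0],[-0.002,0,0],[-0.002,0,0],[-0.002,0,0],[-0.002,0,0]]}'; python3 -m crank '{"hand":[255,255,255,255,255],"translation":[[0.01,0,0],[0.02,0,0],[0.028,0,0],[0.031,0,0],[0.031,0,0]],"dr":[[0,0,0],[0,0,0],[0,0,0],[0,0,0],[0,0,0]]}'
```

```text
time_s: 5.15
position: [0.4872, -0.1486, 0.0671]
tool_rot: [[-0.005, 0.036, -0.999], [0.003, -0.999, -0.036], [-1.0, -0.003, 0.005]]
ft_force: [-0.0, 0.5, -1.0]
grip_width: 0.0089
time_s: 5.65
position: [0.4881, -0.1483, 0.0385]
tool_rot: [[-0.0, 0.038, -0.999], [0.0, -0.999, -0.038], [-1.0, -0.0, 0.0]]
ft_force: [-0.1, -0.3, -0.8]
grip_width: 0.0092
```

```bash
python3 -m crank '{"hand":[255,255,255],"translation":[[0.0015,0,0],[0.0025,0,0],[0.0025,0,0]],"dr":[[0,0,0],[0,0,0],[0,0,0]]}'; python3 -m crank '{"hand":[255,255],"translation":[[0.001,0,0],[0.001,0,0]],"dr":[[0,0,0],[0,0,0]]}'
```

```text
time_s: 5.95
position: [0.4882, -0.1483, 0.0364]
tool_rot: [[0.0, 0.038, -0.999], [-0.0, -0.999, -0.038], [-1.0, 0.0, -0.0]]
ft_force: [-0.1, 0.5, -0.6]
grip_width: 0.009
time_s: 6.15
position: [0.4883, -0.1484, 0.036]
tool_rot: [[0.001, 0.038, -0.999], [-0.0, -0.999, -0.038], [-1.0, 0.001, -0.001]]
ft_force: [-0.9, 1.7, 5.6]
grip_width: 0.0095
```

Contact with the board: Fz went from about -2 to +5.6 N at TCP z=0.036, as expected for a foot at 10 mm. Releasing.

```bash
python3 -m crank '{"hand":[215,190,150,120,120],"translation":[[0,0,0],[0,0,0],[0,0,0],[0,0,0],[0,0,0]],"dr":[[0,0,0],[0,0,0],[0,0,0],[0,0,0],[0,0,0]]}'; python3 -m crank '{"hand":[120,120,120,120,120],"translation":[[-0.02,0,0],[-0.05,0,0],[-0.09,0,0],[-0.1,0,0],[-0.1,0,0]],"dr":[[0,0,0],[0,0,0],[0,0,0],[0,0,0],[0,0,0]]}'
python3 - <<'E'
from h import *
s=sensors.observe();print(s['position'],s['tool_rot'].round(4))
im,d,c=grab('wrist','w4'); P=pts(d,c)
ok=(d>0)&(P[...,0]>.4)&(P[...,0]<.56)&(abs(P[...,1]+.148)<.03)
B=(0,640,0,400)
print('plate',rect(P,ok,.055,.08,B)); 
for v in range(0,400,8):
  pass
lo=ok&(P[...,2]>.0255)&(P[...,2]<.033); Q=P[lo]; print(len(Q),Q.min(0).round(4) if len(Q) else 0,Q.max(0).round(4) if len(Q) else 0)
E
```

```text
time_s: 6.65
position: [0.4881, -0.1484, 0.0353]
tool_rot: [[0.0, 0.038, -0.999], [0.0, -0.999, -0.038], [-1.0, -0.0, -0.0]]
ft_force: [-0.0, -0.2, 0.8]
grip_width: 0.045
time_s: 7.15
position: [0.4886, -0.1486, 0.1366]
tool_rot: [[0.003, 0.038, -0.999], [-0.002, -0.999, -0.038], [-1.0, 0.002, -0.003]]
ft_force: [0.6, 0.3, -1.0]
grip_width: 0.0452
[ 0.48864042 -0.14859822  0.13656582] [[ 0.0028  0.0379 -0.9993]
 [-0.0016 -0.9993 -0.0379]
 [-1.      0.0017 -0.0027]]
plate (584, array([ 488.3, -148.6]), array([36.1,  9.9]), 2.14, 0.0688)
431 [ 0.4436 -0.1551  0.0269] [ 0.5329 -0.1424  0.0329]
```

View pics/w4.png

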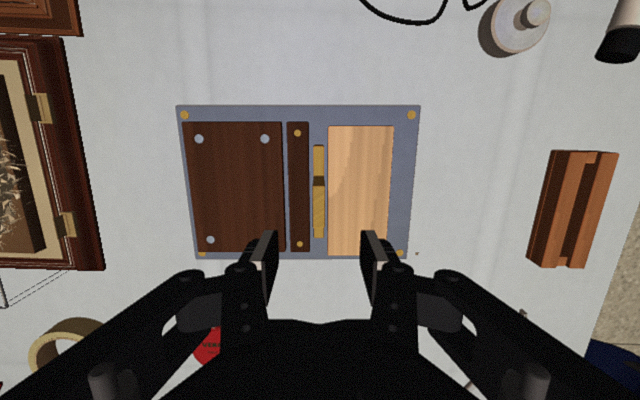

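The spacer stands free and upright in the wide gap: plate centre at (0.488,-0.149), plate top at 69 mm, yaw 2.1°. In the picture it is at (319,190), clear of the strip and the panel. Next I'll shut the fingers and come down outside the loose panel.

```bash
python3 -m crank '{"hand":[180,255,255,255,255],"translation":[[0,0.035,0.0005],[0,0.07,0.001],[0,0.098,0.0017],[0.045,0.098,0.0017],[0.09,0.098,0.0017]],"dr":[[0,0,0],[0,0,0],[0,0,0],[0,0,0],[0,0,0]]}' 60; python3 -m crank '{"hand":[255,255,255],"translation":[[0,0,0],[0,0,0],[0,0,0]],"dr":[[0,0,0],[0,0,0],[0,0,0]]}'
```

```text
time_s: 7.7
position: [0.4896, -0.247, 0.043]
tool_rot: [[-0.0, 0.036, -0.999], [0.0, -0.999, -0.036], [-1.0, -0.0, 0.0]]
ft_force: [0.7, -0.1, 0.2]
grip_width: 0.0001
time_s: 8.0
position: [0.4909, -0.2468, 0.0469]
tool_rot: [[0.002, 0.038, -0.999], [-0.002, -0.999, -0.038], [-1.0, 0.002, -0.002]]
ft_force: [0.1, -0.1, 0.2]
grip_width: 0.0001
```

```bash
python3 -m crank '{"hand":[255,255,255,255],"translation":[[0.015,0,0],[0.028,0,0],[0.033,0,0],[0.033,0,0]],"dr":[[0,0,0],[0,0,0],[0,0,0],[0,0,0]]}'; python3 -m crank '{"hand":[255,255,255,255,255],"translation":[[0,-0.003,0],[0,-0.006,0],[0,-0.009,0],[0,-0.012,0],[0,-0.012,0]],"dr":[[0,0,0],[0,0,0],[0,0,0],[0,0,0],[0,0,0]]}'
```

```text
time_s: 8.4
position: [0.4905, -0.2465, 0.0132]
tool_rot: [[0.001, 0.038, -0.999], [-0.001, -0.999, -0.038], [-1.0, 0.001, -0.001]]
ft_force: [-0.1, 0.4, -0.3]
grip_width: -0.0001
time_s: 8.9
position: [0.4897, -0.2339, 0.0125]
tool_rot: [[-0.0, 0.038, -0.999], [0.0, -0.999, -0.038], [-1.0, -0.0, 0.0]]
ft_force: [-0.6, -0.5, -1.2]
grip_width: -0.0002
```

```bash
python3 -m crank '{"hand":[255,255,255,255,255],"translation":[[0,-0.001,0],[0,-0.002,0],[0,-0.003,0],[0,-0.004,0],[0,-0.005,0]],"dr":[[0,0,0],[0,0,0],[0,0,0],[0,0,0],[0,0,0]]}'; python3 -m crank '{"hand":[255,255,255,255],"translation":[[0,-0.0005,0],[0,-0.001,0],[0,-0.0015,0],[0,-0.002,0]],"dr":[[0,0,0],[0,0,0],[0,0,0],[0,0,0]]}'
python3 - <<'E'
from h import *
im,d,c=grab('wrist','w5'); print(sensors.observe()['position'])
cv2.imwrite('pics/w5c.png',cv2.resize(im[60:330,60:420],None,fx=2.1,fy=2.1,interpolation=cv2.INTER_CUBIC))
E
```

```text
time_s: 9.4
position: [0.4895, -0.2294, 0.0123]
tool_rot: [[0.0, 0.038, -0.999], [-0.0, -0.999, -0.038], [-1.0, 0.0, -0.0]]
ft_force: [0.4, -0.6, -0.5]
grip_width: -0.0
time_s: 9.8
position: [0.4894, -0.2273, 0.0123]
tool_rot: [[0.0, 0.038, -0.999], [-0.0, -0.999, -0.038], [-1.0, 0.0, -0.0]]
ft_force: [0.4, -0.6, -0.4]
grip_width: -0.0002
[ 0.48941563 -0.22727752  0.01231245]
```

View pics/w5c.png

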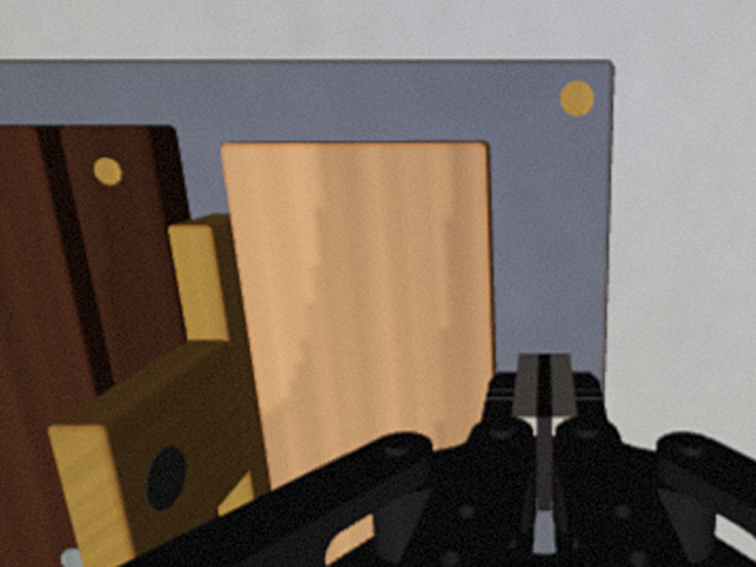

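Crop: the fingertip (520-570,355-415) is still about 5 mm short of the panel's edge (x≈492). I'll continue slowly.

```bash
for i in 1; do :; done; python3 -m crank '{"hand":[255,255,255,255,255],"translation":[[0,-0.001,0],[0,-0.002,0],[0,-0.003,0],[0,-0.004,0],[0,-0.004,0]],"dr":[[0,0,0],[0,0,0],[0,0,0],[0,0,0],[0,0,0]]}'; python3 -m crank '{"hand":[255,255,255,255,255],"translation":[[0,-0.0005,0],[0,-0.001,0],[0,-0.0015,0],[0,-0.002,0],[0,-0.002,0]],"dr":[[0,0,0],[0,0,0],[0,0,0],[0,0,0],[0,0,0]]}'
```

```text
time_s: 10.35
position: [0.4893, -0.2232, 0.0123]
tool_rot: [[0.0, 0.038, -0.999], [0.0, -0.999, -0.038], [-1.0, -0.0, -0.0]]
ft_force: [-0.7, -0.5, 0.1]
grip_width: -0.0004
time_s: 10.85
position: [0.4892, -0.2217, 0.0124]
tool_rot: [[0.0, 0.038, -0.999], [-0.001, -0.999, -0.038], [-1.0, 0.001, -0.0]]
ft_force: [-0.4, -3.9, -0.4]
grip_width: -0.0001
```

```bash
python3 -m crank '{"hand":[255,255,255,255],"translation":[[0,-0.0005,0],[0,-0.001,0],[0,-0.0015,0],[0,-0.002,0]],"dr":[[0,0,0],[0,0,0],[0,0,0],[0,0,0]]}'
python3 - <<'E'
from h import *
im,d,c=grab('wrist','w6'); P=pts(d,c); print(sensors.observe()['position'],sensors.observe()['ft_force'])
ok=d>0
light=(im[...,2]>140)&(im[...,2].astype(int)-im[...,0]>40)&(P[...,2]>.017)&(P[...,2]<.0255)
Q=P[ok&light&(P[...,0]>.50)]
for lo in (.505,.52,.535):
    q=Q[(Q[:,0]>lo)&(Q[:,0]<lo+.006)&(Q[:,1]<-.14)]; print(lo,len(q),np.percentile(q[:,1],[1,99]).round(4))
E
```

```text
time_s: 11.25
position: [0.4893, -0.2212, 0.0127]
tool_rot: [[0.001, 0.038, -0.999], [-0.003, -0.999, -0.038], [-1.0, 0.004, -0.001]]
ft_force: [-3.5, -13.0, -0.0]
grip_width: -0.0
[ 0.48931539 -0.22129847  0.01271315] [ -2.52250649 -11.74104289   1.35632226]
0.505 1310 [-0.3821 -0.15  ]
0.52 1408 [-0.2076 -0.1495]
0.535 1534 [-0.207  -0.1489]
```

Run:
```python
from h import *
im,d,c=load('w6')
cv2.imwrite('pics/w6c.png',cv2.resize(im[70:330,60:380],None,fx=2.3,fy=2.3,interpolation=cv2.INTER_CUBIC))
```

```text
(no output)
```

View pics/w6c.png

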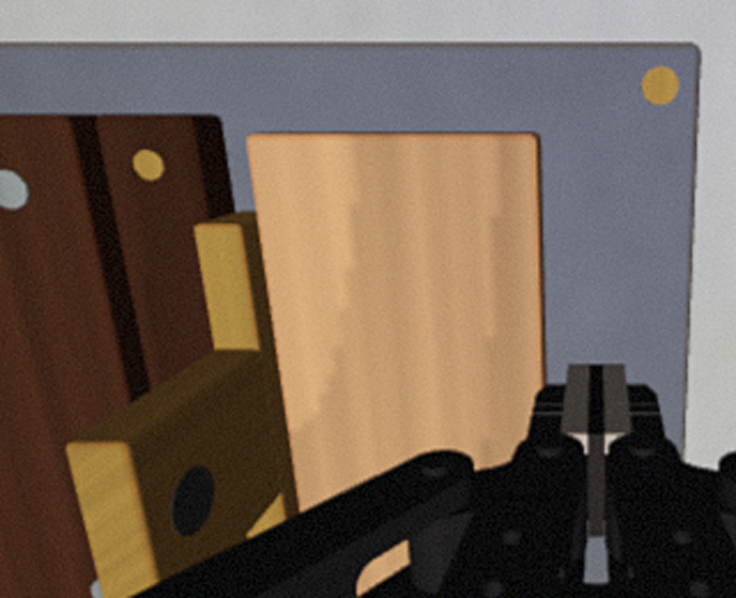

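The crop shows the panel inner edge (247,137→298,510) right against the bar and the finger on the outer edge (545,380). I'll check the gaps numerically from this image, then settle the force.

```bash
python3 -m crank '{"hand":[255,255,255],"translation":[[0,0,0],[0,0,0],[0,0,0]],"dr":[[0,0,0],[0,0,0],[0,0,0]]}'
python3 - <<'E'
from h import *
im,d,c=grab('wrist','w7')
g=cv2.cvtColor(im,cv2.COLOR_BGR2GRAY).astype(float); P=pts(d,c); ok=d>0
F=[]
for k in range(10): F.append(sensors.observe()['ft_force'])
print('F',np.mean(F,0).round(1))
print('plate',rect(P,ok&(P[...,0]>.46)&(P[...,0]<.52)&(abs(P[...,1]+.147)<.025),.064,.08,(0,640,0,400)))
b=ok&(im[...,2].astype(int)-im[...,0]>50)&(P[...,2]>.0262)&(P[...,2]<.0335)&(P[...,0]>.508)&(P[...,0]<.54)&(abs(P[...,1]+.147)<.02)
Q=P[b]; print('bar top',len(Q),Q.min(0).round(4),Q.max(0).round(4))
p=lambda x,y,z:ray(60+x/2.3,70+y/2.3,z,c,d).round(4)
# hand-read points in crop (same view as w6)
for n,x,y,z in [('bar L far',196,226,.028),('bar L near',215,350,.028),('bar R far',241,224,.028),('bar R near',259,348,.028),('panel in far',248,138,.022),('panel in mid',272,330,.022),('panel in near',296,500,.022),('panel out far',540,138,.022),('strip R far',193,118,.022),('strip R mid',208,213,.022),('strip L far',98,118,.022),('strip L near',146,385,.022)]: print(n,p(x,y,z))
E
```

```text
time_s: 11.6
position: [0.4893, -0.2213, 0.0127]
tool_rot: [[0.001, 0.038, -0.999], [-0.003, -0.999, -0.038], [-1.0, 0.003, -0.001]]
ft_force: [-2.9, -12.0, -0.2]
grip_width: -0.0002
F [ -3.9 -11.1   0.8]
plate (2507, array([ 491.1, -144.9]), array([31.5, 11.5]), 2.32, 0.0687)
bar top 1067 [ 0.508  -0.1491  0.0264] [ 0.5332 -0.138   0.0308]
bar L far [ 0.5318 -0.1387  0.028 ]
bar L near [ 0.5048 -0.1392  0.028 ]
bar R far [ 0.5326 -0.1479  0.028 ]
bar R near [ 0.5056 -0.1488  0.028 ]
panel in far [ 0.5494 -0.148   0.022 ]
panel in mid [ 0.5076 -0.1488  0.022 ]
panel in near [ 0.4641 -0.1503  0.022 ]
panel out far [ 0.5517 -0.2081  0.022 ]
strip R far [ 0.553  -0.1373  0.022 ]
strip R mid [ 0.5335 -0.1379  0.022 ]
strip L far [ 0.5523 -0.1179  0.022 ]
strip L near [ 0.4932 -0.1187  0.022 ]
```

Run:
```python
from h import *
im,d,c=load('w7')
g=cv2.cvtColor(im,cv2.COLOR_BGR2GRAY).astype(float)
gx=cv2.Sobel(cv2.GaussianBlur(g,(3,3),0),cv2.CV_64F,1,0)
def edge(name,A,B,sgn,z=.022,w=5):
    A=np.array(A)/2.3+[60,70];B=np.array(B)/2.3+[60,70];X=[]
    for v in range(int(A[1])+1,int(B[1])):
        u=int(round(A[0]+(B[0]-A[0])*(v-A[1])/(B[1]-A[1]))); s=sgn*gx[v,u-w:u+w+1]; k=int(s.argmax()); dk=0
        if 0<k<2*w: dk=.5*(s[k-1]-s[k+1])/(s[k-1]-2*s[k]+s[k+1])
        X.append(ray(u-w+k+dk,v,z,c,d))
    X=np.array(X); p=np.polyfit(X[:,0],X[:,1],1)
    for _ in range(4):
        r=X[:,1]-np.polyval(p,X[:,0]); k=abs(r)<max(.0005,2*np.median(abs(r))); p=np.polyfit(X[k,0],X[k,1],1)
    print(name,np.degrees(np.arctan(p[0])).round(2),'y@.50',np.polyval(p,.50).round(4),'rms',r[k].std().round(5),k.sum(),len(k))
edge('panel in (far part)',(250,150),(260,215),1)
edge('panel in (bar part)',(260,230),(297,500),1)
edge('panel in',(249,145),(297,500),1)
edge('panel out',(540,150),(545,370),-1)
edge('strip R',(196,130),(207,205),-1)
edge('bar L',(196,232),(214,342),1,.028,4)
edge('bar R',(242,232),(258,342),-1,.028,4)
edge('wide R',(76,125),(130,385),-1)
```

```text
panel in (far part) 2.1 y@.50 -0.1492 rms 3e-05 27 27
panel in (bar part) 2.22 y@.50 -0.1492 rms 2e-05 116 116
panel in 2.17 y@.50 -0.1492 rms 3e-05 153 153
panel out 2.13 y@.50 -0.2088 rms 2e-05 94 94
strip R 2.75 y@.50 -0.1394 rms 0.0001 32 32
bar L 2.22 y@.50 -0.1392 rms 2e-05 47 47
bar R 2.22 y@.50 -0.1488 rms 3e-05 47 47
wide R 2.04 y@.50 -0.1137 rms 9e-05 112 112
```

Panel (2.2°), bar (2.22°) and strip are parallel with no measurable gap between them, and the push is steady at about 11-12 N. Handing in.

```bash
python3 -c "
from rig import env; print(env.close_job())"
```

```text
the job is handed in; nothing more can be done
None
```

The spacer is trapped between the strip and the loose panel, and I handed the job in at about 11.7 s with the arm still pressing on the panel. I took the spacer out of the rack, stood it in the wide gap on the strip's -y side (about 18.4 mm) and let go. Then I pushed the loose panel with the shut fingers towards the strip.

**Spacer placing:** after release it stood upright and free, centred at x = 0.488 m against about 0.489 m for the middle of the strip. Its plate top read 69 mm, where 68 mm is expected.

**Flush fit:** the last image puts the panel's inner edge at 2.2° and the bar at 2.22°. The strip measured 2.2° before the push. The bar meets both strip and panel to within about 0.4 mm, which is below the camera calibration error.

**Push:** it held steady at about 11–12 N, slightly over the 10 N asked. A sideways component of about 3–4 N along the panel comes with it.

**Readings that disagreed:** a short fit of the strip's right edge gave 2.75°, and my hand-read panel points gave about 1.5°. I judged both unreliable next to the longer sub-pixel fits.

I did not touch the other things on the table, and saw nothing disturbed.

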